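Seat the snap end cap of a filter cell

TASK

One of the two filter cells still has its white end cap standing proud. Take the seating tool from its stand by the handle, set it squarely over that cap and press straight down until the cap snaps fully home, never with more than 25 N on the cap; then stand the tool upright back in its stand. Touch the cap with the tool only, leave the finished cell alone and do not disturb the other things on the bench.

Things in the scene. Friction and masses are not known exactly. Their poses are not given: they have to be found in the camera images.
- end_cap: White plastic snap end cap, loose, standing proud in the open cell. Origin: centre of its flange's underside; z up its axis. Flange 42 across, 5 thick; on it a round boss 14 across, 10 high. Below, hidden in the bore, a stem 48 long with a snap bead 32 across. Starts about 14 above the rim, leaning up to 3 degrees; home is flange on rim, origin at the rim's centre.
- rim (a point): Centre of the top face of the open cell's housing, an aluminium tube 52 across with a 33.5 bore, on a grey base 76 square; at rest 82 above the bench; z up. Four spring balls in the bore hold the cap up: pushing past them takes a peak of 10 to 15 N, which differs a little from run to run; then the resistance drops, the cap jumps down the last few mm and stays down by itself.
- housing (a joint): How far the open cell's housing has sunk, in m: 0 at rest. It sits on a spring: it starts to sink at 1 to 4 N (differs from run to run), then takes 0.75 N more per mm, and meets a hard stop after 15.5 mm. It is damped: pressing faster than 30 mm per s adds more than 4 N.
- seating_tool: Seating tool upright in its stand, 120 tall, 0.2 kg. Origin: centre of its foot's lower face; z up its axis. Steel foot 34 across with a recess 18 across and 15 deep from below: it goes over the cap's boss, and the foot's ring bears on the flange. Shank 24 across, 24 to 56 up; black square handle 28 x 28, 56 to 120 up, faces along its own x and y.
- tool_stand: Tool stand, fixed: round black dish 60 across. Origin: centre of its underside; inside floor 4 above it, inner width 47, top of its wall 16 above the bench.
- closed_cell: The finished cell, fixed: same base and housing as the open cell, its cap already home. Origin: centre of its underside on the bench; flange top 87, boss top 97 above the bench.
- beaker: Bystander: 100 ml glass beaker, 58 across, 72 tall; origin at the centre of its underside.
- petri: Bystander: small open petri dish, 62 across, 14 tall; origin at the centre of its underside.
- tin: Bystander: round white tin with a lid, 52 across, 32 tall; origin at the centre of its underside.
Not all that is in view belongs to the job. Several things look just like the seating_tool: the one meant starts farthest from the robot's base.

How it is judged:
By the outcome, as a careful person would: the job done as asked, in the order asked, and still so for the second after the job is handed in, with the robot touching nothing.
It also fails if it takes over 61 s, if anything falls off the work surface, if the arm or the gripper's body presses on something with over 40 N, if the wrist force passes 120 N, or if a joint passes its speed limit or range.

ROBOT

A 7-joint arm with a two-finger parallel gripper is mounted at the origin on the work surface; the furniture and walls round the work are solid. World frame = base frame: x ahead of the robot, y to its left, z up, the work surface at z = 0. Lengths are in mm, angles in rad, forces in N, time in s.
With the tool pointing down it reaches from about 425 to 950 mm from the base axis. Payload 4.7 kg.
Tool frame: the origin (TCP) lies between the finger pads; the fingertips stand arm.tip_extent ahead of it and the grasp point (between the pads) lies 8 mm behind it (arm.tip_extent is the distance from the TCP to the fingertips, in mm); z points along the fingers, y is the line along which they close (so a half turn about z gives the same grasp; the last joint's range is limited). The gripper opens to 87 mm and grips with 3 to 60 N. Pads are 19 mm wide; open, the fingers measure 117 mm over their backs; the gripper's body (75 mm by 190 mm) begins 51 mm behind the grasp point.
Start: joints at [-1.373, 0.469, -0.049, 1.532, 0.024, 1.141, -0.082], TCP at [151.738, 657.741, 233.573] pointing down, gripper open.
Joint ranges: [-2.59, 2.59], [-0.33, 1.99], [-1.39, 1.29], [0.1, 2.45], [-1.04, 4.18], [0.21, 1.99], [-2.66, 2.66]. Speed limits (rad/s): [2.57, 2.57, 3.14, 3.14, 3.14, 3.14, 3.14].

INTERFACE

Orientations are given as a 3x3 rotation matrix whose columns are the frame's x, y, z axes.
In Python, from cell import arm, imaging, silhouettes gives the robot as it stands. The module is installed in compiled form; this text tells all that it offers.
- The arm moves only by the tool servo_tool, never from a script. Its argument "series" is one flat list of numbers, 7 for each row, row after row: the shift along the tool's x, y, z in cm, then the turn, a rotation vector about the tool's x, y, z in rad, then the opening, from 0 (shut) to 1 (fully open). A call has 1 to 20 rows; each row shifts and turns the commanded pose from where the row before left it, along the tool's axes as they then stand; what a row does not reach is not made up. A row lasts 1/8 s, in which the tool goes at most 62.5 mm and 10.7 degrees, less where a joint would pass 70% of its speed; a pose out of reach is approached as far as the arm can. A call with a gripper value outside its range is refused whole. The fingers move at their own pace and stop on an object; the grip force is fixed at half the most. Time passes only in rows, so rows that do not move let the fingers close. It gives the time, the measured TCP pose, the force, the opening and the grip force at its end, in the units of the state.
- arm.get_obs(): the state, without advancing time (a new reading comes with each control period).
- imaging.capture(name): name is "scene" or "top" or "wrist"; returns a dict with "frame" (480x640x3 uint8, red, green, blue), "K" (3x3 intrinsics, pixels), "rvec" (rotation vector, rad) and "tvec" (3), from world to camera coordinates, as OpenCV has them. Camera axes: x right, y down, z forward; pixel columns grow to the right and rows downward; lengths in mm; the calibration is good to about 2 mm. A picture is of the moment at which its call begins. There is no depth.
- arm.close_job(): hands the job in; it is judged then, once.
Trained networks look in a picture, given as the dict that the camera call returned (one of the last four; its "shot" number tells which), for a name from the list of things; names that differ only in an ending like _2 or _b are one class to them, and where a whole thing is asked for, a point or a joint stands for the part that bears it (a point fixed in the world has none). Each returns a list of dicts, best first, with "confidence" (0 to 1); they miss things now and then, are a little off and sometimes report something else, mostly with a low value. They report only what shows in the picture. A call takes as long as a camera call. They do not tell look-alikes from the thing itself.
- silhouettes(picture, query): "pixels" (480x640 bool, what is visible of it) and "rect" ([centre column, centre row, width, height] in pixels, round what is visible of it).
The state is a dict: "clock": time; "joint_positions": joint angles; "joint_vel": joint speeds; "joint_efforts": joint torques, N m; "tool_pos": TCP position; "eef_rot": TCP orientation; "wrist_force": force on the tool from outside, world axes, zero at the start; "wrist_torque": the same for the moment, N m; "width": finger opening in mm; "finger_force": force on a finger pad.
Only numpy, scipy, OpenCV 4.12 (cv2) and the standard library are available. Lean on these libraries where they do the work, as an engineer would, in place of code of your own. Each camera call takes 0.05 s, during which the arm holds its last target. There are 200 camera calls.

## Working session

There is one attempt and no reset: what is moved stays moved. The work goes in short steps, Python scripts to look and compute and a tool call to move; the robot and the scene stay as the last step left them, time stands still between calls to the robot, and variables do not carry over. Pictures are saved under pics/ and viewed, at most 10 in all, crops included, and the job is handed in when it is done.

Besides the shell and the picture viewer there is one more tool, called after "Request:" by a JSON object that holds its "fn" and its "kwargs", one argument or row to a line. servo_tool: Moves the arm, as the interface text tells. Its arguments: {"type":"object","properties":{"series":{"type":"array","items":{"type":"number"}}},"required":["series"]}

```bash
mkdir -p pics; cat > h.py <<'E'
import numpy as np, cv2, pickle
from cell import arm, imaging, silhouettes
def cam(p):
    R=cv2.Rodrigues(np.array(p["rvec"],float))[0]; return np.array(p["K"],float),R,np.array(p["tvec"],float).ravel()
def onplane(p,uv,z):
    K,R,t=cam(p); d=R.T@np.linalg.solve(K,[uv[0],uv[1],1]); c=-R.T@t; return c+d*(z-c[2])/d[2]
def proj(p,X):
    K,R,t=cam(p); q=K@(R@np.array(X,float)+t); return q[:2]/q[2]
def tri(ps,uvs):
    A=[];b=[]
    A=np.zeros((3,3));b=np.zeros(3)
    for p,uv in zip(ps,uvs):
        K,R,t=cam(p); d=R.T@np.linalg.solve(K,[uv[0],uv[1],1]); d/=np.linalg.norm(d); c=-R.T@t; M=np.eye(3)-np.outer(d,d); A+=M;b+=M@c
    return np.linalg.solve(A,b)
def save(p,f): cv2.imwrite("pics/"+f,p["frame"][:,:,::-1])
E
python3 - <<'E'
from h import *
P={}
for n in("scene","top"):
    p=P[n]=imaging.capture(n); save(p,n+"0.png")
    K,R,t=cam(p); print(n,"cam at",(-R.T@t).round(),"axis",R[2].round(2))
    for q in("seating_tool","end_cap","housing","tool_stand","closed_cell","beaker","petri","tin"):
        for d in silhouettes(p,q)[:5]: print(q,round(d["confidence"],2),np.round(d["rect"]), onplane(p,d["rect"][:2],0)[:2].round())
pickle.dump(P,open("p0.pkl","wb"))
o=arm.get_obs(); print(o["tool_pos"],o["eef_rot"],arm.tip_extent,o["wrist_force"])
E
```

```text
scene cam at [432. 800. 502.] axis [ 0.01 -0.89 -0.46]
seating_tool 0.86 [378. 289.  25.  72.] [326.  36.]
seating_tool 0.75 [328. 296.  26.  80.] [416.  58.]
seating_tool 0.7 [286. 321.  27.  83.] [484. 129.]
end_cap 0.56 [295. 207.  16.  18.] [ 486. -324.]
housing 0.55 [296. 225.  28.  31.] [ 479. -227.]
tool_stand 0.67 [284. 358.  41.  30.] [483. 218.]
closed_cell 0.84 [289. 271.  51.  70.] [487. -28.]
beaker 0.77 [255. 255.  32.  42.] [557. -89.]
petri 0.62 [342. 229.  35.  19.] [ 378. -204.]
tin 0.65 [244. 322.  35.  34.] [553. 129.]
top cam at [321.  24. 999.] axis [ 0.12  0.02 -0.99]
seating_tool 0.88 [253. 288.  26.  24.] [344. 146.]
seating_tool 0.8 [247. 240.  31.  29.] [427. 159.]
seating_tool 0.65 [205. 202.  36.  32.] [493. 237.]
end_cap 0.97 [415. 205.  26.  29.] [ 497. -133.]
housing 0.85 [411. 211.  37.  36.] [ 485. -126.]
tool_stand 0.76 [213. 207.  34.  37.] [483. 222.]
closed_cell 0.65 [324. 213.  57.  56.] [478.  27.]
closed_cell 0.46 [415. 206.  32.  26.] [ 496. -132.]
beaker 0.76 [357. 169.  37.  44.] [558. -29.]
beaker 0.68 [256. 169.  34.  35.] [554. 150.]
tin 0.69 [256. 169.  35.  36.] [554. 150.]
[151.72132402 657.73705779 233.56899981] [[-9.74411133e-01  2.24773095e-01 -9.03832552e-06]
 [ 2.24773094e-01  9.74411132e-01  4.80584376e-05]
 [ 1.96092887e-05  4.47971042e-05 -9.99999999e-01]] 11.0 [-0.44616233  0.59523427  0.79174313]
```

```bash
python3 - <<'E'
from h import *
P=pickle.load(open("p0.pkl","rb"))
a=cv2.resize(P["scene"]["frame"][190:390,220:420],(600,600),interpolation=2)
cv2.imwrite("pics/a.png",a[:,:,::-1])
b=cv2.resize(P["top"]["frame"][140:320,180:450],(800,533),interpolation=2)
cv2.imwrite("pics/b.png",b[:,:,::-1])
E
```

```text
(no output)
```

View pics/a.png

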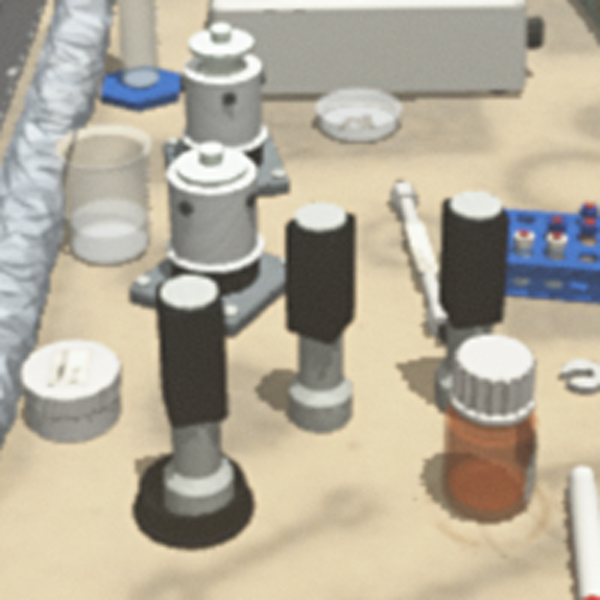

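View pics/b.png

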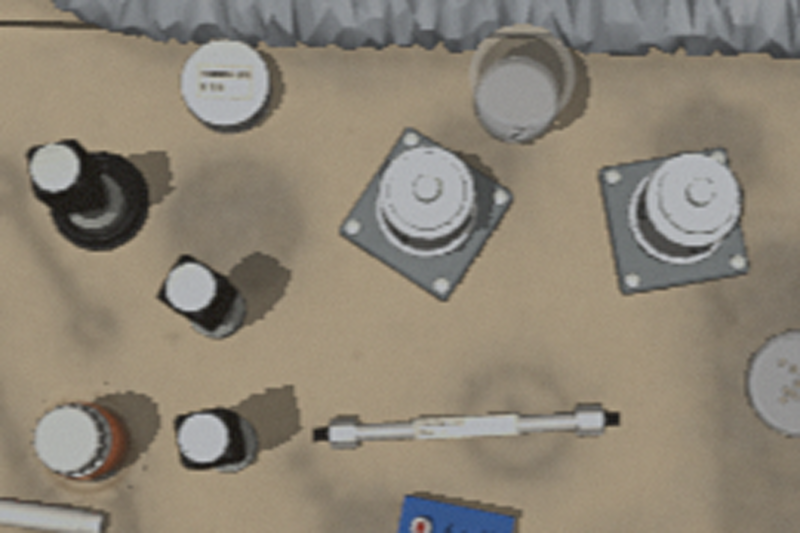

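Three look-alike tools in the top image: (205,202) in the dish, about 530 mm from the base; (247,240), about 425 mm; (253,288), about 370 mm. The one in the dish is farthest out and stands in the stand, so it is the one meant, and the enlarged crops confirm it. The open cell is the farther one, with its cap proud at top-image (417,204) and scene (294,201). The closed cell is at top (324,213).

```bash
python3 - <<'E'
from h import *
P=pickle.load(open("p0.pkl","rb")); ps=[P["scene"],P["top"]]
s=lambda u,v:(220+u/3-.3,190+v/3-.3); t=lambda u,v:(180+u/2.963-.3,140+v/2.963-.3)
tt=tri(ps,[s(188,292),t(55,167)]); bt=tri(ps,[s(221,34),t(703,191)]); ct=tri(ps,[s(211,152),t(428,187)])
st=tri(ps,[s(194,500),t(98,200)]); t2=tri(ps,[s(321,216),t(190,287)]); t3=tri(ps,[s(475,204),t(205,436)])
for n,x in dict(tooltop=tt,boss=bt,closedboss=ct,stand=st,t2=t2,t3=t3).items(): print(n,x.round(1),np.hypot(*x[:2]).round())
o=arm.get_obs(); 
print((o["eef_rot"].T@(np.array([tt[0],tt[1],330])-o["tool_pos"])/10).round(2))
p=imaging.capture("wrist"); K,R,c=cam(p); print("cam in tool",(o["eef_rot"].T@(-R.T@c-o["tool_pos"])).round(1),(R@o["eef_rot"]).round(3),K[0,0])
E
```

```text
tooltop [479.9 221.  125.4] 528.0
boss [ 479.  -118.9  104.1] 494.0
closedboss [479.4  26.7  93.9] 480.0
stand [482.2 221.4   6.1] 531.0
t2 [419.1 148.5 121.8] 445.0
t3 [342.4 137.6 121.5] 369.0
[-41.8  -35.18  -9.65]
cam in tool [  82.5   -0.8 -151.6] [[ 0.001  1.     0.   ]
 [-0.955  0.001 -0.296]
 [-0.296 -0.     0.955]] 343.06817395533403
```

Request:
{"fn": "servo_tool", "kwargs": {
  "series": [0,0,-5,0,0,0,1,0,0,-5,0,0,0,1,-4.2,-3.5,0,0,0,0,1,-4.2,-3.5,0,0,0,0,1,-4.2,-3.5,0,0,0,0,1,-4.2,-3.5,0,0,0,0,1,-4.2,-3.5,0,0,0,0,1,-4.2,-3.5,0,0,0,0,1,-4.2,-3.5,0,0,0,0,1,-4.2,-3.5,0,0,0,0,1,-4.2,-3.5,0,0,0,0,1,-4.2,-3.5,0,0,0,0,1,0,0,0,0,0,0,1,0,0,0,0,0,0,1]
}}

```text
clock: 2.7
tool_pos: [482.0, 222.8, 333.5]
eef_rot: [[-0.974, 0.225, -0.0], [0.225, 0.974, 0.001], [0.001, 0.001, -1.0]]
wrist_force: [0.1, -0.0, -0.1]
width: 87.2
finger_force: 0.0
```

```bash
python3 - <<'E'
from h import *
o=arm.get_obs(); p=imaging.capture("wrist"); pickle.dump((o,p),open("w1.pkl","wb")); save(p,"w1.png"); print(o["tool_pos"].round(1) if hasattr(o["tool_pos"],"round") else o["tool_pos"],np.round(o["eef_rot"],3),o["clock"])
for q in("seating_tool","tool_stand"):
    for d in silhouettes(p,q)[:3]: print(q,d["confidence"],np.round(d["rect"]))
E
```

```text
[482.  222.8 333.5] [[-0.974  0.225 -0.   ]
 [ 0.225  0.974  0.001]
 [ 0.001  0.001 -1.   ]] 2.7
seating_tool 0.81 [219.  97.  63.  43.]
seating_tool 0.77 [321. 203.  31.  43.]
seating_tool 0.66 [244. 166.  49.  34.]
tool_stand 0.59 [320. 188.  39.  36.]
```

View pics/w1.png

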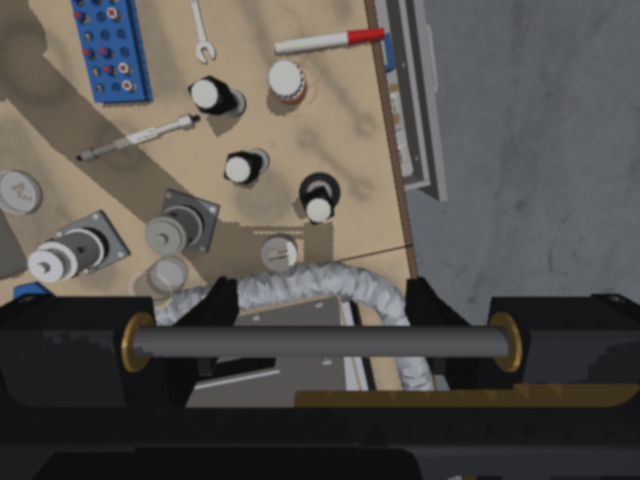

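The wrist view shows the stand tool's white top at (319,209) with the dish around (320,188), the closed cell at (175,230), and the open cell with its proud cap at (50,265). The handle's yaw can't be read from here, so I'll go lower.

Request:
{"fn": "servo_tool", "kwargs": {
  "series": [0,0,5,0,0,0,1,0,0,5,0,0,0,1,0,0,3,0,0,0,1,0,0,0,0,0,0,1,0,0,0,0,0,0,1]
}}

```text
clock: 3.48
tool_pos: [482.9, 223.3, 204.9]
eef_rot: [[-0.975, 0.224, 0.002], [0.224, 0.975, 0.001], [-0.002, 0.002, -1.0]]
wrist_force: [-0.3, 0.7, -0.1]
width: 87.0
finger_force: 0.0
```

```bash
python3 - <<'E'
from h import *
o=arm.get_obs(); p=imaging.capture("wrist"); pickle.dump((o,p),open("w2.pkl","wb")); print(np.round(o["tool_pos"],1),proj(p,[480,221,125]),proj(p,[482,221,6]))
u,v=proj(p,[480,221,90]).astype(int); x0=max(u-80,0);y0=max(v-80,0)
a=cv2.resize(p["frame"][y0:y0+150,x0:x0+160],None,fx=4,fy=4,interpolation=2); print(x0,y0); cv2.imwrite("pics/w2.png",a[:,:,::-1])
E
```

```text
[482.9 223.3 204.9] [318.3118492  248.78395508] [319.54860676 213.20809723]
238 154
```

View pics/w2.png

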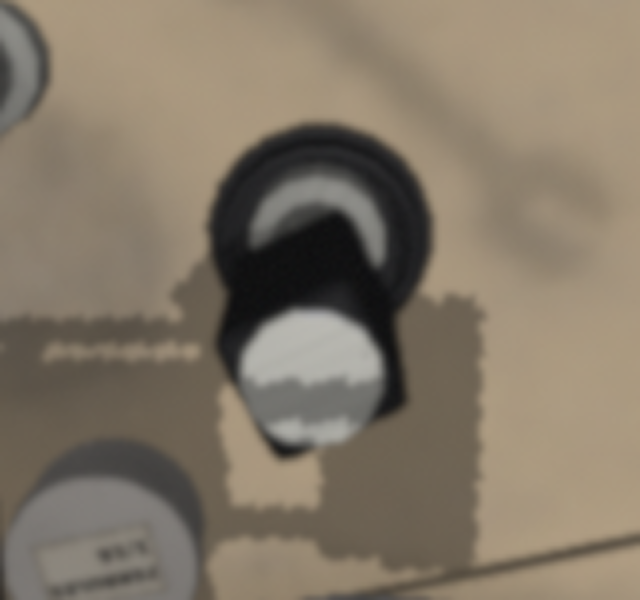

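The tool's handle top corners are at crop (220,345), (285,458) and (405,402), and its white disc is centred at (312,376). The dish centre is about (320,232). The handle is turned roughly 25° to the gripper.

```bash
python3 - <<'E'
from h import *
P=pickle.load(open("p0.pkl","rb")); o,p=pickle.load(open("w2.pkl","rb")); o1,p1=pickle.load(open("w1.pkl","rb"))
f=lambda u,v:(238+u/4-.4,154+v/4-.4)
c=[onplane(p,f(*q),122)[:2] for q in((220,345),(285,458),(405,402))]
print(np.round(c,1)); e1=c[1]-c[0]; e2=c[2]-c[1]; print(np.linalg.norm(e1),np.linalg.norm(e2),[np.degrees(np.arctan2(e[1],e[0])) for e in(e1,e2)], (c[0]+c[2])/2)
d=f(312,376); print("disc",onplane(p,d,124),tri([p,p1],[d,(319,208.5)]),tri([p,P["scene"]],[d,(220+188/3-.3,190+292/3-.3)]),tri([p,P["scene"],P["top"]],[d,(220+188/3-.3,190+292/3-.3),(198.3,196.1)]))
print("stand",onplane(p,f(321,228),16),onplane(p,f(321,228),8))
q=silhouettes(p,"tool_stand"); print([ (x["confidence"],x["rect"]) for x in q])
E
```

```text
[[470.3 204.3]
 [494.1 210.6]
 [488.3 234.4]]
24.627178828394293 24.493395778858613 [np.float64(14.723875498322897), np.float64(103.65455451427376)] [479.3074552  219.33565595]
disc [479.02929409 219.22464134 124.        ] [475.21881223 220.62532495 135.79530747] [479.57197711 219.13786771 123.93353962] [479.55759744 220.17549042 124.93793282]
stand [476.69250202 220.49228622  16.        ] [478.44671117 220.01666824   8.        ]
[(0.6, [317.5, 209.5, 54.7, 48.2])]
```

Request:
{"fn": "servo_tool", "kwargs": {
  "series": [0,0,0,0,0,-0.16,1,0,0,0,0,0,-0.16,1,0,0,0,0,0,-0.155,1,0.44,-0.28,0,0,0,0,1,0,0,0,0,0,0,1,0,0,0,0,0,0,1]
}}

```text
clock: 4.32
tool_pos: [478.8, 218.5, 203.9]
eef_rot: [[-0.97, -0.244, 0.001], [-0.244, 0.97, 0.0], [-0.001, 0.0, -1.0]]
wrist_force: [0.3, -0.7, -0.2]
width: 87.0
finger_force: 0.0
```

```bash
cat >> h.py <<'E'
def disc(p,X,r=60,thr=None,name=None):
    "white blob nearest the projection of X -> centre px"
    u,v=proj(p,X).astype(int); g=cv2.cvtColor(p["frame"],cv2.COLOR_RGB2GRAY)[max(v-r,0):v+r,max(u-r,0):u+r]
    return u,v,g
E
python3 - <<'E'
from h import *
o=arm.get_obs(); p=imaging.capture("wrist"); pickle.dump((o,p),open("w3.pkl","wb")); print(np.round(o["tool_pos"],1),np.round(o["eef_rot"],3).tolist())
u,v=proj(p,[479.3,219.5,95]).astype(int); x0=u-60;y0=v-60; print(x0,y0)
a=cv2.resize(p["frame"][y0:y0+120,x0:x0+120],None,fx=5,fy=5,interpolation=2); cv2.imwrite("pics/w3.png",a[:,:,::-1])
E
```

```text
[478.8 218.5 203.9] [[-0.97, -0.244, 0.001], [-0.244, 0.97, 0.0], [-0.001, 0.0, -1.0]]
262 181
```

View pics/w3.png

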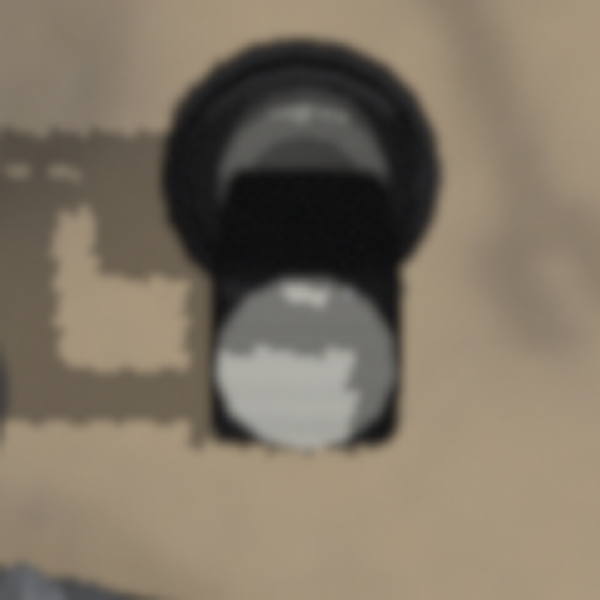

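The handle is now square to the gripper, with its disc centre at crop (305,362).

```bash
python3 - <<'E'
from h import *
o,p=pickle.load(open("w3.pkl","rb"))
f=lambda u,v:(262+u/5-.4,181+v/5-.4)
X=onplane(p,f(305,362),124); print(X, np.array(o["eef_rot"]).T@(X-o["tool_pos"]), "stand",onplane(p,f(301,172),16))
o2,p2=pickle.load(open("w2.pkl","rb")); print(tri([p,p2],[f(305,362),(238+312/4-.4,154+376/4-.4)]))
E
```

```text
[479.11028924 219.10002744 124.        ] [-0.35428455  0.46886009 79.89147114] stand [477.1956816  218.17981681  16.        ]
[479.28509522 219.16092454 123.36570899]
```

Request:
{"fn": "servo_tool", "kwargs": {
  "series": [0,0,4,0,0,0,1,0,0,4,0,0,0,1,0,0,3,0,0,0,1,0,0,1.8,0,0,0,1,0,0,0,0,0,0,1,0,0,0,0,0,0,0,0,0,0,0,0,0,0,0,0,0,0,0,0,0,0,0,0,0,0,0,0,0,0,0,0,0,0,0,0,0,0,0,0,0,0]
}}

```text
clock: 5.75
tool_pos: [478.7, 218.5, 75.5]
eef_rot: [[-0.969, -0.246, -0.0], [-0.246, 0.969, 0.0], [0.0, 0.0, -1.0]]
wrist_force: [0.1, -0.7, 0.2]
width: 34.7
finger_force: 0.0
```

Request:
{"fn": "servo_tool", "kwargs": {
  "series": [0,0,0,0,0,0,0,0,0,0,0,0,0,0,0,0,0,0,0,0,0,0,0,0,0,0,0,0]
}}

```text
clock: 6.25
tool_pos: [478.7, 218.6, 75.5]
eef_rot: [[-0.969, -0.246, -0.0], [-0.246, 0.969, 0.0], [0.0, 0.0, -1.0]]
wrist_force: [-0.2, 0.4, -0.7]
width: 27.9
finger_force: 30.0
```

Request:
{"fn": "servo_tool", "kwargs": {
  "series": [0,0,-1,0,0,0,0,0,0,-3,0,0,0,0,0,0,-4,0,0,0,0,0,0,-4,0,0,0,0,0,0,-3,0,0,0,0,0.54,-4.1,0,0,0,0,0,0.54,-4.1,0,0,0,0,0,0.54,-4.1,0,0,0,0,0,0.54,-4.1,0,0,0,0,0,0.54,-4.1,0,0,0,0,0,0.54,-4.1,0,0,0,0,0,0.54,-4.1,0,0,0,0,0,0.54,-4.1,0,0,0,0,0,0,0,0,0,0,0,0,0,0,0,0,0,0,0]
}}

```text
clock: 8.12
tool_pos: [517.0, -109.5, 225.5]
eef_rot: [[-0.969, -0.246, -0.001], [-0.246, 0.969, 0.001], [0.0, 0.001, -1.0]]
wrist_force: [0.1, 0.0, -2.0]
width: 28.1
finger_force: 30.0
```

```bash
python3 - <<'E'
from h import *
o=arm.get_obs(); p=imaging.capture("wrist"); pickle.dump((o,p),open("w4.pkl","wb")); print(np.round(o["tool_pos"],1),o["wrist_force"],proj(p,[479,-119,108]))
foot=o["tool_pos"]-np.array([0,0,71.5]); print(proj(p,foot))
a=cv2.resize(p["frame"][120:300,220:440],(770,600*1050//1000*1) if 0 else (733,600),interpolation=2); cv2.imwrite("pics/w4.png",a[:,:,::-1])
E
```

```text
[ 517.  -109.5  225.5] [ 0.12433545  0.01337205 -1.98925395] [322.03706489 189.53045358]
[321.89903674 256.64350813]
```

View pics/w4.png

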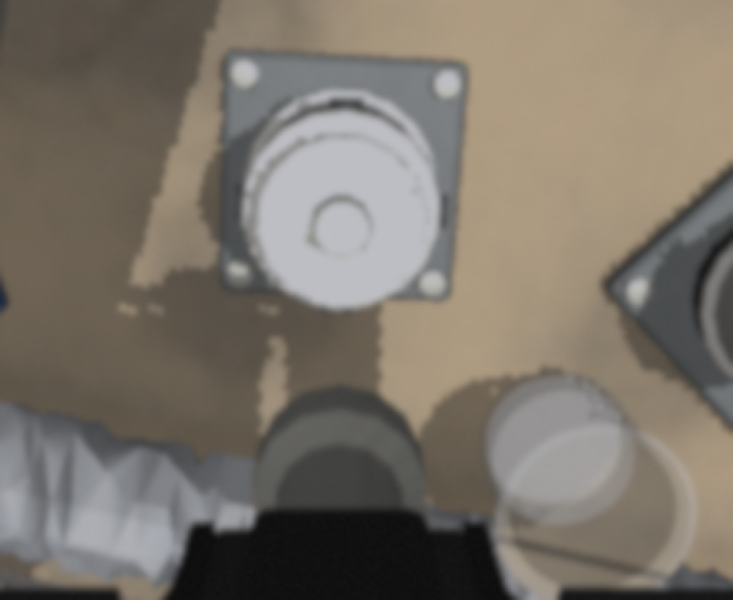

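The cap's boss top is at crop (343,228), i.e. pixel (322.5,188.0), on the proud flange. The held tool's foot is below it, centred on column 340, matching the expected position.

```bash
python3 - <<'E'
from h import *
o,p=pickle.load(open("w4.pkl","rb")); P=pickle.load(open("p0.pkl","rb")); R=np.array(o["eef_rot"])
f=lambda u,v:(220+u*220/733-.35,120+v*.3-.35)
s=(220+221/3-.3,190+34/3-.3); t=(180+703/2.963-.3,140+191/2.963-.3)
print("tri w+scene",tri([p,P["scene"]],[f(343,228),s]),"all",tri([p,P["scene"],P["top"]],[f(343,228),s,t]))
for n,uv,z in(("boss",(343,228),111),("boss z108",(343,228),108),("flange",(340,221),101)):
    X=onplane(p,f(*uv),z); print(n,X, R.T@(X-o["tool_pos"]))
sc=[f(244,73),f(447,83),f(433,284),f(237,271)]
for z in(10,14,18):
    S=np.array([onplane(p,q,z)[:2] for q in sc]); print(z,S.mean(0),np.linalg.norm(S[0]-S[2]),np.linalg.norm(S[1]-S[3]))
# foot visual check: front-left/right extreme columns of foot
print([proj(p,o["tool_pos"]+R@np.array([0,dy,60.]))for dy in(-17,17)],f(257,480),f(424,480))
g=cv2.cvtColor(p["frame"],cv2.COLOR_RGB2GRAY); 
# overlay rim/flange/boss circles at hypothesised pose
X=onplane(p,f(343,228),111); im=p["frame"].copy(); big=cv2.resize(im[120:300,220:440],(733,600),interpolation=2)
for z,r in((111,7),(101,21),(82,26),(96,21)):
    c=[proj(p,[X[0]+r*np.cos(a),X[1]+r*np.sin(a),z]) for a in np.linspace(0,6.28,80)]
    cv2.polylines(big,[np.int32([((u-220+.35)/.3,(v-120+.35)/.3) for u,v in c])],True,(255,0,0) if z!=82 else (0,160,0),1)
cv2.imwrite("pics/w4o.png",big[:400,150:550,::-1])
E
```

```text
tri w+scene [ 478.30739645 -118.69100712  104.04791156] all [ 478.77653644 -118.77615265  104.1386625 ]
boss [ 477.3060745  -118.99133749  111.        ] [ 40.78998749   0.48381971 114.49586616]
boss z108 [ 477.76063101 -118.86191905  108.        ] [ 40.31639276   0.49464422 117.49569309]
flange [ 477.35896403 -119.68144638  101.        ] [ 40.90438932  -0.20788076 124.49524165]
10 [ 478.11366635 -119.23221464] 89.50197557957748 89.06185970026769
14 [ 477.66552512 -119.35467702] 88.52683763172455 88.09151688338916
18 [ 477.21738389 -119.4771394 ] 87.55169968387159 87.12117406651059
[array([296.29711713, 262.65240553]), array([347.76054396, 262.68953112])] (296.7850613915416, 263.65) (346.90784447476125, 263.65)
```

View pics/w4o.png

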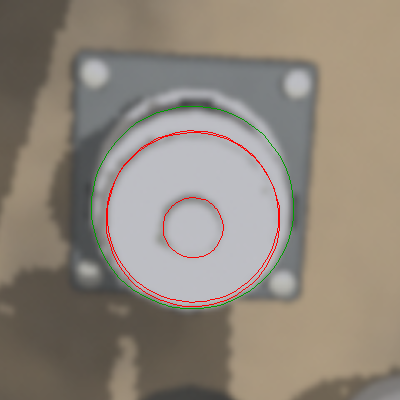

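The overlay of the boss and flange circles fits the picture. I'll move over the cap and lower until the foot is just above the boss.

Request:
{"fn": "servo_tool", "kwargs": {
  "series": [1.5,0,0,0,0,0,0,1.5,0,0,0,0,0,0,1.05,0,0,0,0,0,0,0,0,1.5,0,0,0,0,0,0,1.5,0,0,0,0,0,0,0.8,0,0,0,0,0,0,0,0,0,0,0,0,0,0,0,0,0,0]
}}

```text
clock: 9.18
tool_pos: [478.6, -120.1, 187.6]
eef_rot: [[-0.969, -0.246, 0.0], [-0.246, 0.969, -0.0], [-0.0, -0.0, -1.0]]
wrist_force: [0.1, 0.6, -1.9]
width: 27.6
finger_force: 30.0
```

```bash
python3 - <<'E'
from h import *
o=arm.get_obs(); print(np.round(o["tool_pos"],1),o["wrist_force"])
p=imaging.capture("wrist"); q=imaging.capture("scene"); 
a=cv2.resize(p["frame"][180:300,240:400],(640,480),interpolation=2); u,v=proj(q,[478,-119,110]).astype(int)
b=cv2.resize(q["frame"][v-40:v+40,u-40:u+40],(480,480),interpolation=2); b=cv2.resize(b,(160,160)) if 0 else b
c=np.hstack([a[:, 160:480],b]); cv2.imwrite("pics/c5.png",c[:,:,::-1])
E
```

```text
[ 478.6 -120.1  187.6] [ 0.06608749  0.63404416 -1.91551919]
```

View pics/c5.png

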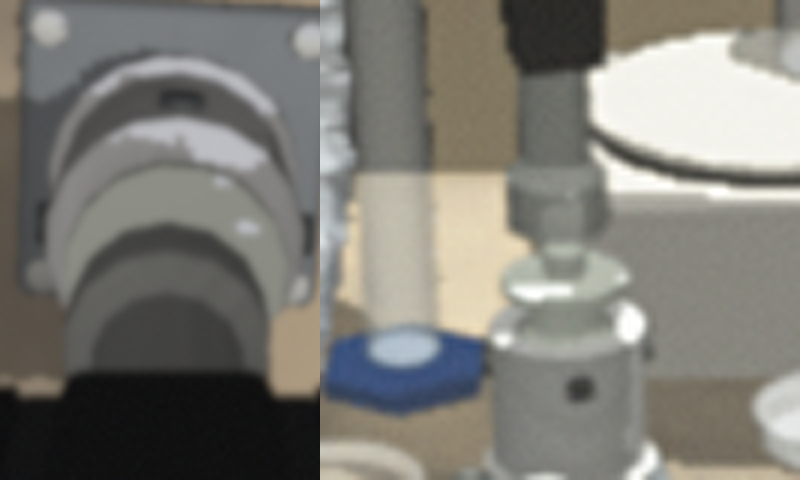

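The foot stands just above the boss, but off to one side. In the scene crop the foot's column is 558 against 563–567 for the boss and housing, and in the wrist crop it is 167 against about 181. I'll correct by about 1.4 mm in tool x and y.

Request:
{"fn": "servo_tool", "kwargs": {
  "series": [0.14,0.14,0,0,0,0,0,0,0,0,0,0,0,0,0,0,0,0,0,0,0,0,0,0,0,0,0,0]
}}

```text
clock: 9.78
tool_pos: [476.5, -119.0, 187.6]
eef_rot: [[-0.969, -0.246, 0.0], [-0.246, 0.969, 0.0], [-0.0, 0.0, -1.0]]
wrist_force: [-0.0, -0.2, -2.7]
width: 28.0
finger_force: 30.0
```

```bash
python3 - <<'E'
from h import *
o=arm.get_obs(); print(np.round(o["tool_pos"],1),o["wrist_force"])
p=imaging.capture("wrist"); q=imaging.capture("scene"); o=arm.get_obs(); print(np.round(o["tool_pos"],1))
a=cv2.resize(p["frame"][180:280,270:370],(480,480),interpolation=2); u,v=proj(q,[478,-119,110]).astype(int); print(u)
b=cv2.resize(q["frame"][v-40:v+40,u-26:u+27],(318,480),interpolation=2)
cv2.imwrite("pics/c6.png",np.hstack([a,b])[:,:,::-1])
E
```

```text
[ 476.5 -119.   187.6] [-0.02504573 -0.18836244 -2.66831993]
[ 476.5 -119.1  187.5]
293
```

View pics/c6.png

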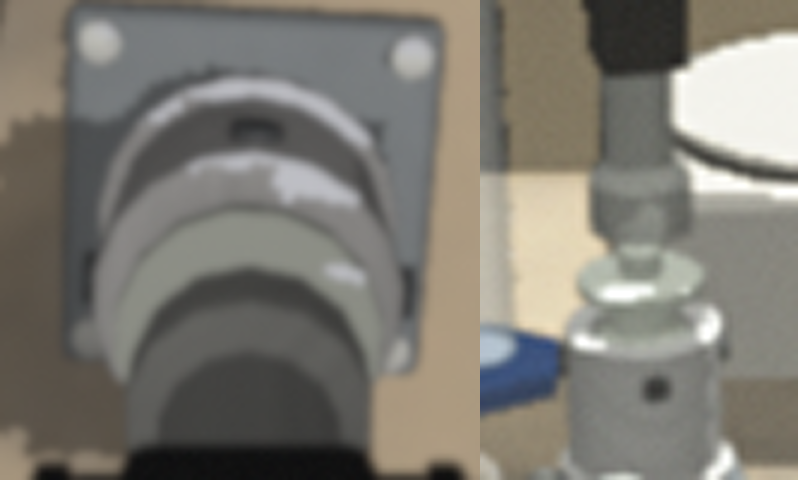

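Now aligned: in the scene crop foot 640, boss 641, flange 640; in the wrist crop foot 250, flange about 252. I'll lower gently and watch the force.

Request:
{"fn": "servo_tool", "kwargs": {
  "series": [0,0,0.2,0,0,0,0,0,0,0.2,0,0,0,0,0,0,0.2,0,0,0,0,0,0,0.2,0,0,0,0,0,0,0.2,0,0,0,0,0,0,0,0,0,0,0]
}}

```text
clock: 10.62
tool_pos: [476.3, -119.0, 177.3]
eef_rot: [[-0.969, -0.246, -0.0], [-0.246, 0.969, 0.0], [0.0, 0.0, -1.0]]
wrist_force: [-0.1, -0.2, -2.0]
width: 28.1
finger_force: 30.0
```

Request:
{"fn": "servo_tool", "kwargs": {
  "series": [0,0,0.1,0,0,0,0,0,0,0.1,0,0,0,0,0,0,0.1,0,0,0,0,0,0,0,0,0,0,0]
}}

```text
clock: 11.12
tool_pos: [476.4, -119.0, 174.4]
eef_rot: [[-0.969, -0.246, -0.0], [-0.246, 0.969, 0.0], [0.0, 0.0, -1.0]]
wrist_force: [-0.4, 0.1, -2.2]
width: 27.4
finger_force: 30.0
```

Foot at 103 with no force: the boss is inside the recess.

Request:
{"fn": "servo_tool", "kwargs": {
  "series": [0,0,0.1,0,0,0,0,0,0,0.1,0,0,0,0,0,0,0.1,0,0,0,0,0,0,0.1,0,0,0,0,0,0,0,0,0,0,0]
}}

```text
clock: 11.75
tool_pos: [476.5, -119.0, 170.7]
eef_rot: [[-0.969, -0.246, 0.0], [-0.246, 0.969, 0.0], [-0.0, 0.0, -1.0]]
wrist_force: [-1.2, 1.5, -0.2]
width: 27.5
finger_force: 30.0
```

Request:
{"fn": "servo_tool", "kwargs": {
  "series": [0,0,0.1,0,0,0,0,0,0,0.1,0,0,0,0,0,0,0.1,0,0,0,0,0,0,0.1,0,0,0,0,0,0,0,0,0,0,0]
}}

```text
clock: 12.38
tool_pos: [476.7, -119.1, 166.6]
eef_rot: [[-0.969, -0.246, 0.001], [-0.246, 0.969, -0.0], [-0.001, -0.0, -1.0]]
wrist_force: [-1.1, 0.2, 3.0]
width: 28.0
finger_force: 30.0
```

Contact with the flange, about 5 N net, and the housing is sinking as expected. Carrying on.

Request:
{"fn": "servo_tool", "kwargs": {
  "series": [0,0,0.1,0,0,0,0,0,0,0.1,0,0,0,0,0,0,0.1,0,0,0,0,0,0,0.1,0,0,0,0,0,0,0,0,0,0,0]
}}

```text
clock: 13.0
tool_pos: [476.7, -119.1, 162.7]
eef_rot: [[-0.969, -0.246, 0.001], [-0.246, 0.969, 0.0], [-0.001, -0.0, -1.0]]
wrist_force: [-1.5, -0.2, 5.5]
width: 28.1
finger_force: 30.0
```

Request:
{"fn": "servo_tool", "kwargs": {
  "series": [0,0,0.1,0,0,0,0,0,0,0.1,0,0,0,0,0,0,0.1,0,0,0,0,0,0,0,0,0,0,0]
}}

```text
clock: 13.5
tool_pos: [476.8, -119.1, 159.9]
eef_rot: [[-0.969, -0.246, 0.001], [-0.246, 0.969, 0.0], [-0.001, -0.0, -1.0]]
wrist_force: [-1.4, 0.2, 7.4]
width: 27.8
finger_force: 30.0
```

Request:
{"fn": "servo_tool", "kwargs": {
  "series": [0,0,0.1,0,0,0,0,0,0,0.1,0,0,0,0,0,0,0,0,0,0,0]
}}

```text
clock: 13.88
tool_pos: [476.9, -119.1, 158.1]
eef_rot: [[-0.969, -0.246, 0.001], [-0.246, 0.969, 0.0], [-0.001, -0.0, -1.0]]
wrist_force: [-2.3, -0.2, 8.3]
width: 27.7
finger_force: 30.0
```

Request:
{"fn": "servo_tool", "kwargs": {
  "series": [0,0,0.05,0,0,0,0,0,0,0.05,0,0,0,0,0,0,0,0,0,0,0]
}}

```text
clock: 14.25
tool_pos: [476.9, -119.1, 157.2]
eef_rot: [[-0.969, -0.246, 0.001], [-0.246, 0.969, 0.0], [-0.001, -0.0, -1.0]]
wrist_force: [-1.7, -0.4, 8.5]
width: 28.0
finger_force: 30.0
```

Request:
{"fn": "servo_tool", "kwargs": {
  "series": [0,0,0.05,0,0,0,0,0,0,0.05,0,0,0,0,0,0,0,0,0,0,0]
}}

```text
clock: 14.62
tool_pos: [476.9, -119.2, 156.2]
eef_rot: [[-0.969, -0.246, 0.001], [-0.246, 0.969, 0.0], [-0.001, -0.0, -1.0]]
wrist_force: [-1.8, 0.5, 8.9]
width: 27.8
finger_force: 30.0
```

Request:
{"fn": "servo_tool", "kwargs": {
  "series": [0,0,0.05,0,0,0,0,0,0,0,0,0,0,0]
}}

```text
clock: 14.88
tool_pos: [476.9, -119.1, 155.8]
eef_rot: [[-0.969, -0.246, 0.001], [-0.246, 0.969, 0.0], [-0.001, -0.0, -1.0]]
wrist_force: [-2.5, 0.8, 9.1]
width: 27.7
finger_force: 30.0
```

Request:
{"fn": "servo_tool", "kwargs": {
  "series": [0,0,0.05,0,0,0,0,0,0,0,0,0,0,0]
}}

```text
clock: 15.12
tool_pos: [476.9, -119.2, 155.3]
eef_rot: [[-0.969, -0.246, 0.001], [-0.246, 0.969, 0.0], [-0.001, -0.0, -1.0]]
wrist_force: [-1.7, 0.0, 10.3]
width: 28.2
finger_force: 30.0
```

Request:
{"fn": "servo_tool", "kwargs": {
  "series": [0,0,0.05,0,0,0,0,0,0,0,0,0,0,0]
}}

```text
clock: 15.38
tool_pos: [476.9, -119.1, 154.8]
eef_rot: [[-0.969, -0.246, 0.001], [-0.246, 0.969, 0.0], [-0.001, -0.0, -1.0]]
wrist_force: [-2.0, 0.3, 10.9]
width: 27.8
finger_force: 30.0
```

Request:
{"fn": "servo_tool", "kwargs": {
  "series": [0,0,0.03,0,0,0,0,0,0,0,0,0,0,0]
}}

```text
clock: 15.62
tool_pos: [476.9, -119.2, 154.6]
eef_rot: [[-0.969, -0.246, 0.001], [-0.246, 0.969, 0.0], [-0.001, -0.0, -1.0]]
wrist_force: [-2.5, 0.9, 10.2]
width: 27.9
finger_force: 30.0
```

Request:
{"fn": "servo_tool", "kwargs": {
  "series": [0,0,0.03,0,0,0,0,0,0,0,0,0,0,0]
}}

```text
clock: 15.88
tool_pos: [477.0, -119.2, 154.3]
eef_rot: [[-0.969, -0.246, 0.001], [-0.246, 0.969, 0.0], [-0.001, -0.0, -1.0]]
wrist_force: [-2.3, 0.1, 10.6]
width: 27.8
finger_force: 30.0
```

Request:
{"fn": "servo_tool", "kwargs": {
  "series": [0,0,0.03,0,0,0,0,0,0,0,0,0,0,0]
}}

```text
clock: 16.12
tool_pos: [477.0, -119.1, 154.0]
eef_rot: [[-0.969, -0.246, 0.001], [-0.246, 0.969, 0.0], [-0.001, -0.0, -1.0]]
wrist_force: [-1.9, 0.6, 10.5]
width: 28.1
finger_force: 30.0
```

Request:
{"fn": "servo_tool", "kwargs": {
  "series": [0,0,0.03,0,0,0,0,0,0,0.03,0,0,0,0,0,0,0,0,0,0,0]
}}

```text
clock: 16.5
tool_pos: [477.0, -119.2, 153.5]
eef_rot: [[-0.969, -0.246, 0.001], [-0.246, 0.969, 0.0], [-0.001, -0.0, -1.0]]
wrist_force: [-2.8, 1.1, 11.2]
width: 27.9
finger_force: 30.0
```

Request:
{"fn": "servo_tool", "kwargs": {
  "series": [0,0,0.03,0,0,0,0,0,0,0.03,0,0,0,0,0,0,0,0,0,0,0]
}}

```text
clock: 16.88
tool_pos: [477.0, -119.1, 152.9]
eef_rot: [[-0.969, -0.246, 0.001], [-0.246, 0.969, 0.0], [-0.001, 0.0, -1.0]]
wrist_force: [-3.3, 0.8, 10.9]
width: 27.5
finger_force: 30.0
```

Request:
{"fn": "servo_tool", "kwargs": {
  "series": [0,0,0.03,0,0,0,0,0,0,0.03,0,0,0,0,0,0,0,0,0,0,0]
}}

```text
clock: 17.25
tool_pos: [477.0, -119.2, 152.4]
eef_rot: [[-0.969, -0.246, 0.001], [-0.246, 0.969, 0.0], [-0.001, -0.0, -1.0]]
wrist_force: [-2.1, -0.1, 12.0]
width: 27.9
finger_force: 30.0
```

Request:
{"fn": "servo_tool", "kwargs": {
  "series": [0,0,0.03,0,0,0,0,0,0,0.02,0,0,0,0,0,0,0,0,0,0,0]
}}

```text
clock: 17.62
tool_pos: [477.0, -119.2, 151.9]
eef_rot: [[-0.969, -0.246, 0.001], [-0.246, 0.969, 0.0], [-0.001, 0.0, -1.0]]
wrist_force: [-2.2, -0.1, 12.3]
width: 27.8
finger_force: 30.0
```

Request:
{"fn": "servo_tool", "kwargs": {
  "series": [0,0,0.03,0,0,0,0,0,0,0,0,0,0,0]
}}

```text
clock: 17.88
tool_pos: [477.1, -119.2, 151.5]
eef_rot: [[-0.969, -0.246, 0.001], [-0.246, 0.969, 0.0], [-0.001, -0.0, -1.0]]
wrist_force: [-1.2, -0.8, 10.4]
width: 27.7
finger_force: 30.0
```

Request:
{"fn": "servo_tool", "kwargs": {
  "series": [0,0,0.03,0,0,0,0,0,0,0,0,0,0,0]
}}

```text
clock: 18.12
tool_pos: [477.1, -119.1, 151.1]
eef_rot: [[-0.969, -0.246, 0.001], [-0.246, 0.969, 0.0], [-0.001, -0.0, -1.0]]
wrist_force: [-2.7, 0.9, 9.9]
width: 27.8
finger_force: 30.0
```

Request:
{"fn": "servo_tool", "kwargs": {
  "series": [0,0,0.03,0,0,0,0,0,0,0,0,0,0,0]
}}

```text
clock: 18.38
tool_pos: [476.7, -119.0, 150.1]
eef_rot: [[-0.969, -0.246, 0.001], [-0.246, 0.969, 0.0], [-0.001, -0.0, -1.0]]
wrist_force: [-1.1, 0.8, 6.8]
width: 27.7
finger_force: 30.0
```

Force dropped from 14 to 9 N net, so the cap snapped. I'll push 3 mm more to confirm it is down; only the housing spring should resist.

Request:
{"fn": "servo_tool", "kwargs": {
  "series": [0,0,0.05,0,0,0,0,0,0,0.05,0,0,0,0,0,0,0,0,0,0,0]
}}

```text
clock: 18.75
tool_pos: [476.7, -119.1, 149.3]
eef_rot: [[-0.969, -0.246, 0.0], [-0.246, 0.969, 0.0], [-0.0, 0.0, -1.0]]
wrist_force: [-1.2, 0.3, 7.1]
width: 27.7
finger_force: 30.0
```

Request:
{"fn": "servo_tool", "kwargs": {
  "series": [0,0,0.1,0,0,0,0,0,0,0.1,0,0,0,0,0,0,0,0,0,0,0]
}}

```text
clock: 19.12
tool_pos: [476.8, -119.1, 147.5]
eef_rot: [[-0.969, -0.246, 0.0], [-0.246, 0.969, 0.0], [-0.001, 0.0, -1.0]]
wrist_force: [-2.3, 0.8, 8.5]
width: 27.5
finger_force: 30.0
```

Slope is about 0.75 N/mm, the housing spring alone, so the cap is home. Backing off slowly.

Request:
{"fn": "servo_tool", "kwargs": {
  "series": [0,0,-0.2,0,0,0,0,0,0,-0.2,0,0,0,0,0,0,-0.2,0,0,0,0,0,0,-0.2,0,0,0,0,0,0,0,0,0,0,0]
}}

```text
clock: 19.75
tool_pos: [476.7, -119.1, 155.0]
eef_rot: [[-0.969, -0.246, 0.0], [-0.246, 0.969, -0.0], [-0.0, -0.0, -1.0]]
wrist_force: [-0.1, -0.3, 3.4]
width: 27.6
finger_force: 30.0
```

Request:
{"fn": "servo_tool", "kwargs": {
  "series": [0,0,-0.1,0,0,0,0,0,0,-0.1,0,0,0,0,0,0,-0.1,0,0,0,0,0,0,-0.1,0,0,0,0,0,0,0,0,0,0,0]
}}

```text
clock: 20.38
tool_pos: [475.6, -118.8, 158.5]
eef_rot: [[-0.969, -0.246, -0.002], [-0.246, 0.969, 0.0], [0.002, 0.001, -1.0]]
wrist_force: [0.3, 0.3, -1.6]
width: 28.1
finger_force: 30.0
```

Request:
{"fn": "servo_tool", "kwargs": {
  "series": [0,0,-0.2,0,0,0,0,0,0,-0.2,0,0,0,0,0,0,-0.3,0,0,0,0,0,0,-0.4,0,0,0,0,0,0,-0.5,0,0,0,0,0,0,0,0,0,0,0,0,0,0,0,0,0,0]
}}

```text
clock: 21.25
tool_pos: [476.4, -119.0, 174.9]
eef_rot: [[-0.969, -0.246, -0.0], [-0.246, 0.969, 0.0], [-0.0, 0.0, -1.0]]
wrist_force: [-0.4, 0.5, -2.2]
width: 27.8
finger_force: 30.0
```

The contact ended with the foot at 87, so the flange is at its home height and the tool hasn't slipped in the grip. Back to the stand.

Request:
{"fn": "servo_tool", "kwargs": {
  "series": [0,0,-2,0,0,0,0,0,0,-3,0,0,0,0,-1.07,4.08,0,0,0,0,0,-1.07,4.08,0,0,0,0,0,-1.07,4.08,0,0,0,0,0,-1.07,4.08,0,0,0,0,0,-1.07,4.08,0,0,0,0,0,-1.07,4.08,0,0,0,0,0,-1.07,4.08,0,0,0,0,0,-1.07,4.08,0,0,0,0,0,0,0,0,0,0,0,0,0,0,0,0,0,0,0]
}}

```text
clock: 22.75
tool_pos: [479.1, 217.6, 224.5]
eef_rot: [[-0.969, -0.245, -0.001], [-0.245, 0.969, -0.001], [0.001, -0.001, -1.0]]
wrist_force: [-0.1, -0.8, -2.1]
width: 27.7
finger_force: 30.0
```

Request:
{"fn": "servo_tool", "kwargs": {
  "series": [0,0.08,4,0,0,0,0,0,0,4,0,0,0,0,0,0,3,0,0,0,0,0,0,2,0,0,0,0,0,0,1,0,0,0,0,0,0,0.5,0,0,0,0,0,0,0,0,0,0,0]
}}

```text
clock: 23.62
tool_pos: [479.4, 219.0, 80.3]
eef_rot: [[-0.969, -0.245, 0.001], [-0.245, 0.969, 0.0], [-0.001, 0.0, -1.0]]
wrist_force: [-0.2, 1.1, -2.5]
width: 27.7
finger_force: 30.0
```

Request:
{"fn": "servo_tool", "kwargs": {
  "series": [0,0,0.1,0,0,0,0,0,0,0.1,0,0,0,0,0,0,0,0,0,0,0]
}}

```text
clock: 24.0
tool_pos: [479.1, 219.3, 78.1]
eef_rot: [[-0.969, -0.246, 0.0], [-0.246, 0.969, 0.0], [-0.0, 0.0, -1.0]]
wrist_force: [0.1, -1.0, -2.5]
width: 27.8
finger_force: 30.0
```

Request:
{"fn": "servo_tool", "kwargs": {
  "series": [0,0,0.1,0,0,0,0,0,0,0.1,0,0,0,0,0,0,0,0,0,0,0]
}}

```text
clock: 24.38
tool_pos: [479.0, 219.1, 75.8]
eef_rot: [[-0.969, -0.246, -0.0], [-0.246, 0.969, -0.0], [0.0, -0.0, -1.0]]
wrist_force: [0.4, -0.7, -2.7]
width: 27.9
finger_force: 30.0
```

Request:
{"fn": "servo_tool", "kwargs": {
  "series": [0,0,0.05,0,0,0,0,0,0,0,0,0,0,0]
}}

```text
clock: 24.62
tool_pos: [479.1, 219.2, 75.5]
eef_rot: [[-0.969, -0.246, 0.0], [-0.246, 0.969, 0.0], [-0.0, 0.0, -1.0]]
wrist_force: [-0.7, 0.0, -0.8]
width: 27.8
finger_force: 30.0
```

On the floor of the stand (the weight is coming off the wrist). Releasing, then straight up.

Request:
{"fn": "servo_tool", "kwargs": {
  "series": [0,0,0,0,0,0,0.45,0,0,0,0,0,0,0.6,0,0,0,0,0,0,1,0,0,0,0,0,0,1,0,0,0,0,0,0,1,0,0,0,0,0,0,1,0,0,0,0,0,0,1,0,0,-1,0,0,0,1,0,0,-2,0,0,0,1,0,0,-4,0,0,0,1,0,0,-5,0,0,0,1,0,0,-5,0,0,0,1,0,0,0,0,0,0,1,0,0,0,0,0,0,1]
}}

```text
clock: 26.38
tool_pos: [478.6, 219.0, 245.5]
eef_rot: [[-0.969, -0.246, -0.0], [-0.246, 0.969, 0.0], [0.0, 0.0, -1.0]]
wrist_force: [0.1, -0.4, -0.2]
width: 87.1
finger_force: 0.0
```

```bash
python3 - <<'E'
from h import *
q=imaging.capture("scene")
cv2.imwrite("pics/end.png",cv2.resize(q["frame"][190:390,220:420],(600,600),interpolation=2)[:,:,::-1])
E
```

```text
(no output)
```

View pics/end.png

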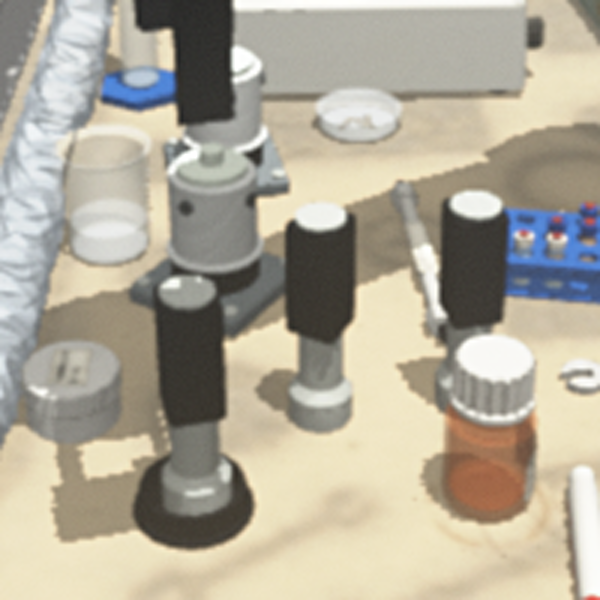

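The tool stands upright in its dish at crop (193,400). The open cell's cap, partly hidden by the gripper at (240,65), now sits flush on the rim, and nothing else has moved. Handing in.

```bash
python3 -c "
from cell import arm
print(arm.close_job())"
```

```text
the job is handed in; nothing more can be done
None
```

The cap snapped fully home at about 14 N peak (as read from the wrist sensor), the tool is back upright in its stand, nothing else looked moved in the last picture, and the job was handed in at about 26 s.

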